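# Offer up a fold-down shelf to its hinge and hold it for pinning

## Task

I am about to pin the little fold-down shelf onto the slide cabinet. First take the steel hinge pin out of its block and hang it by its eye on the peg on the cabinet's front, left hanging freely there; then lift the shelf by its wooden bar, bring its hinge knuckle between the two knuckles on the cabinet so that all three holes line up, and hold it there level, still, and without forcing it against the cabinet: finish while still holding it, do not let go. Leave the other things on the desk where they are.

Things in the scene. Friction and masses are not known exactly. Their poses are not given: they have to be found in the camera images.
- pin_eye (a point): Centre of the 18 mm hole through the eye plate of the loose steel hinge pin (90 g): a 6 mm shaft 75 mm long below an upright plate 8 mm thick (own x, the hole's direction), 34 mm wide (y), 44 mm tall (z). 92 mm above the shaft's tip, 17 mm above the plate's lower edge, 27 mm below its top. Starts upright, the shaft 40 mm deep in the block. Either way round will do on the peg
- pin_grip (a point): Point on the same plate 12 mm above the hole's centre, half-way between its two narrow sides (34 mm apart along y); gripped there by these sides, the hole stays clear. Axes: the pin's
- stand: Fixed grey plastic block in which the pin starts, 70 x 70 x 50 mm tall, origin under its centre; its hole is 40 mm deep
- peg_mid (a point): Half-way along the peg's centre line; axes as the cabinet's. A 6 mm steel rod, 45 mm long, sticks out of the cabinet's front (along the cabinet's -x), rising 12 degrees to its free tip. This point is 24 mm from the front face; the tip is 21 mm further out and 4.5 mm higher. Collar at the root 18 mm across, 3 mm thick. A hung eye's centre lies 6 mm below the peg's centre line
- cabinet: Fixed low cream slide cabinet with a brown top, 160 deep x 340 wide x 130 mm tall. Origin at the bottom edge, middle of its front face; x points into the cabinet, y along the front, z up. The hinge is on the front at y = +85 mm, the peg at y = -95 mm
- hinge_mid (a point): Centre of the empty 32 mm gap between the cabinet's two hinge knuckles, on their hole axis, which runs along the cabinet's y; axes as the cabinet's. 20 mm in front of the face, 118 mm above the desk. Knuckles 18 mm across, 20 mm long, holes 10 mm. Open above, below and in front; behind it a steel leaf 4 mm thick on the face
- flap_knuckle (a point): Centre of the shelf's single hinge knuckle, on its hole axis (shelf's y): 18 mm across, 22 mm long, 10 mm hole, 14 mm beyond the board's +x edge, 9 mm above the board's underside. Axes: the shelf's, x from the bar's middle to the knuckle, z up. In the wanted pose it coincides with hinge_mid and the shelf's axes are the cabinet's
- flap_grip (a point): Middle of the dark wooden grip bar of the loose fold-down shelf (about 260 g), a brown board 120 x 120 x 8 mm, flat on the desk at first. Bar along the shelf's x, 70 mm long, 12 wide (y), 14 tall, on two posts. This point is 36 mm above the board's underside, over its centre; the knuckle's centre lies 74 mm along the shelf's +x and 27 mm lower. Axes: the shelf's
- mouse: Bystander, to be left alone: black computer mouse, 100 x 58 x 24 mm; origin under its centre
- oil: Bystander, to be left alone: small amber oil bottle, 32 mm across, 62 mm tall; origin under its centre
- slidebox: Bystander, to be left alone: blue plastic slide box, 90 x 130 x 34 mm; origin under its centre
- jar: Bystander, to be left alone: white jar with black lid, 64 mm across, 85 mm tall; origin under its centre
- mug: Bystander, to be left alone: white mug, 80 mm across, 90 mm tall; origin under its centre
- stapler: Bystander, to be left alone: stapler, 130 x 34 x 36 mm; origin under its centre

How it is judged (in metres and radians):
On the way, in this order (a step that is already met when the one before it is completed fails the run):
1. the pin hangs by its eye on the peg, let go (x of pin_eye in the frame of peg_mid between -0.018 and 0.018 m and y of pin_eye in the frame of peg_mid between -0.009 and 0.009 m and z of pin_eye in the frame of peg_mid between -0.014 and 0.002 m and angle between pin_eye's own z axis and vertical below 0.4 rad and contact force between the fingers and pin below 0.05 N and linear speed of pin below 0.03 m/s), for 0.2 s.
2. the shelf's knuckle is held between the cabinet's knuckles, holes in line (x of flap_knuckle in the frame of hinge_mid between -0.0035 and 0.0035 m and y of flap_knuckle in the frame of hinge_mid between -0.0045 and 0.0045 m and z of flap_knuckle in the frame of hinge_mid between -0.0035 and 0.0035 m and angle between the y axis of flap_knuckle and the y axis of hinge_mid, either way round below 0.07 rad and angle between flap_knuckle's own z axis and vertical below 0.1 rad and contact force between the fingers and flap above 1 N and contact force between flap and cabinet below 8 N), for 0.3 s.
At the end, for the whole second after the job is handed in: Pin hangs untouched on the peg (eye within 18 mm along, 9 mm sideways, -14 to +2 mm in height of its middle, upright to 0.4 rad). Shelf in the fingers, nearly still: knuckle centred to 3.5 mm (4.5 sideways), hinge axes parallel to 0.07 rad, level to 0.10 rad, under 8 N on the cabinet (all of step 2 and x of pin_eye in the frame of peg_mid between -0.018 and 0.018 m and y of pin_eye in the frame of peg_mid between -0.009 and 0.009 m and z of pin_eye in the frame of peg_mid between -0.014 and 0.002 m and angle between pin_eye's own z axis and vertical below 0.4 rad and contact force between the fingers and pin below 0.05 N and linear speed of flap below 0.02 m/s and linear speed of pin below 0.05 m/s); the arm keeps its last pose, push and grip.
It fails at once if a bystander is pushed more than 30 mm (distance of any of mouse, oil, slidebox, jar, mug, stapler from where it was at the start of the episode above 0.03 m).
It fails at once if the shelf is forced against the cabinet (over 25 N) (contact force between flap and cabinet above 25 N).
It also fails if it takes over 54 s, if anything falls off the work surface, if the arm or the gripper's body presses on something with over 40 N, if the wrist force passes 120 N, or if a joint passes its speed limit or range.

## Robot

A 6-joint arm with a two-finger parallel gripper is mounted at the origin on the work surface. World frame = base frame: x ahead of the robot, y to its left, z up, the work surface at z = 0. Lengths are in mm, angles in rad, forces in N, time in s.
With the tool pointing down it reaches from about 325 to 775 mm from the base axis. Payload 9.3 kg.
Tool frame: the origin (TCP) lies on the centre line of the jaws, within the pads' length; the fingertips stand 8 mm ahead of it and the grasp point (between the pads) lies 11 mm behind it (robot.nose_length is the distance from the TCP to the fingertips, in mm); z points along the fingers, y is the line along which they close (so a half turn about z gives the same grasp; the last joint's range is limited). The gripper opens to 85 mm and grips with 20 to 120 N. Pads are 22 mm wide; open, the fingers measure 114 mm over their backs; the gripper's body (76 mm by 85 mm) begins 54 mm behind the grasp point. The pads swing forward as they close: fully open they stand 13 mm farther back than shut.
Start: joints at [-1.325, 0.259, 0.021, 1.334, 0, 1.418], TCP at [213.565, -506.84, 239.279] pointing down, gripper open.
Joint ranges: [-3.04, 3.04], [-0.91, 1.82], [-1.04, 1.36], [-1.92, 1.95], [-1.52, 1.45], [-3.14, 3.14]. Speed limits (rad/s): [2.22, 2.22, 2.79, 3.14, 3.14, 3.14].

## Interface

Orientations are given as a unit quaternion [x, y, z, w].
In Python, from bench import get_state, capture, ticket, robot gives the robot as it stands. The module is installed in compiled form; this text tells all that it offers.
- The arm moves only by the shell command python3 -m jog 'ROWS'. ROWS is JSON, a list of rows, each a list of 7 numbers: the shift along the tool's x, y, z in units of 30 mm (1.0 is 30 mm), then the turn, a rotation vector about the tool's x, y, z in units of 0.15 rad (1.0 is 0.15 rad), then the opening, from -1 (shut) to 1 (fully open), so that 0 is half open. A call has 1 to 10 rows; each row shifts and turns the commanded pose from where the row before left it, along the tool's axes as they then stand; what a row does not reach is not made up. A row lasts 1/10 s, in which the tool goes at most 50 mm and 8.59 degrees, less where a joint would pass 70% of its speed; a pose out of reach is approached as far as the arm can. A call with a number of a shift or a turn outside -1 to 1 is refused whole. A call with a gripper value outside its range is refused whole. The fingers move at their own pace and stop on an object; the grip force is fixed at half the most. Time passes only in rows, so rows that do not move let the fingers close. It gives the time, the measured TCP pose, the force, the opening and the grip force at its end, in the units of the state.
- get_state(): the state, without advancing time (a new reading comes with each control period).
- capture(name): name is "side" or "top"; returns a dict with "img" (400x640x3 uint8, red, green, blue), "mtx" (3x3 intrinsics, pixels), "xyz" and "orientation" of the camera in the world. Camera axes: x right, y up, looking along -z (the intrinsics and any distortion apply to the point x, -y, -z); pixel columns grow to the right and rows downward; lengths in mm; the calibration is good to about 2 mm. A picture is of the moment at which its call begins. There is no depth.
- ticket.finish_job(): hands the job in; it is judged then, once.
The state is a dict: "time_s": time; "qpos": joint angles; "qvel": joint speeds; "tau": joint torques, N m; "tool_pos": TCP position; "ee_rot": TCP orientation; "force": force on the tool from outside, world axes, zero at the start; "wrist_torque": the same for the moment, N m; "grip_width": finger opening in mm; "grasp_force": force on a finger pad.
Only numpy, scipy, OpenCV 4.12 (cv2) and the standard library are available. Lean on these libraries where they do the work, as an engineer would, in place of code of your own. Each camera call takes 0.05 s, during which the arm holds its last target. There are 200 camera calls.

## Working session

There is one attempt and no reset: what is moved stays moved. The work goes in short steps, Python scripts to look and compute and a shell command to move; the robot and the scene stay as the last step left them, time stands still between calls to the robot, and variables do not carry over. Pictures are saved under pics/ and viewed, at most 10 in all, crops included, and the job is handed in when it is done.

```bash
mkdir -p pics
cat > h.py <<'E'
import numpy as np,cv2,pickle
from scipy.spatial.transform import Rotation as R
from bench import get_state,capture
def snap(name,fn):
    c=capture(name); pickle.dump(c,open(f'pics/{fn}.pkl','wb')); cv2.imwrite(f'pics/{fn}.png',c['img'][:,:,::-1]); return c
def load(fn): return pickle.load(open(f'pics/{fn}.pkl','rb'))
def proj(c,P):
    Rc=R.from_quat(c['orientation']).as_matrix(); p=(np.atleast_2d(P)-c['xyz'])@Rc; p=p*[1,-1,-1]
    q=p@np.array(c['mtx']).T; return q[:,:2]/q[:,2:]
def ray(c,uv):
    Rc=R.from_quat(c['orientation']).as_matrix(); d=np.linalg.inv(c['mtx'])@[uv[0],uv[1],1]; return Rc@(d*[1,-1,-1])
def atz(c,uv,z):
    d=ray(c,uv); o=np.array(c['xyz']); return o+d*(z-o[2])/d[2]
def tri(cs,uvs):
    A=0;b=0
    for c,uv in zip(cs,uvs):
        d=ray(c,uv); d/=np.linalg.norm(d); M=np.eye(3)-np.outer(d,d); A=A+M; b=b+M@np.array(c['xyz'])
    return np.linalg.solve(A,b)
E
python3 - <<'E'
from h import *
for n in('top','side'):
    c=snap(n,n+'0'); print(n,c['mtx'],c['xyz'],c['orientation'],[k for k in c])
s=get_state(); print({k:s[k] for k in('tool_pos','ee_rot','force','grip_width')})
E
```

```text
top [[484.4931673    0.         321.21396085]
 [  0.         484.4931673  197.78838241]
 [  0.           0.           1.        ]] [ 172.22960129   28.02292746 1580.02737251] [-0.07806154  0.08236772  0.73548106 -0.66797422] ['img', 'mtx', 'xyz', 'orientation']
side [[377.00424251   0.         319.0883851 ]
 [  0.         377.00424251 200.52090225]
 [  0.           0.           1.        ]] [ 44.84929636 984.94442476 728.80414895] [-0.10316133  0.48235848  0.84729899 -0.19690723] ['img', 'mtx', 'xyz', 'orientation']
{'tool_pos': array([ 213.51473059, -506.61296175,  238.71546683]), 'ee_rot': array([ 9.80186817e-01,  1.98074289e-01, -3.45523890e-05, -6.14381366e-04]), 'force': array([-0.13395271, -0.73755845,  0.08615127]), 'grip_width': 86.02668010517127}
```

View pics/top0.png

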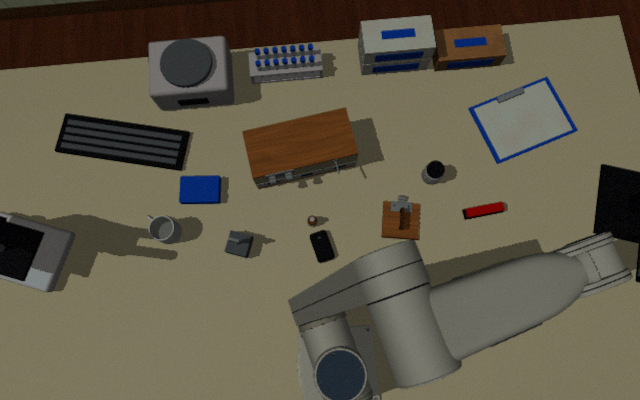

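View pics/side0.png

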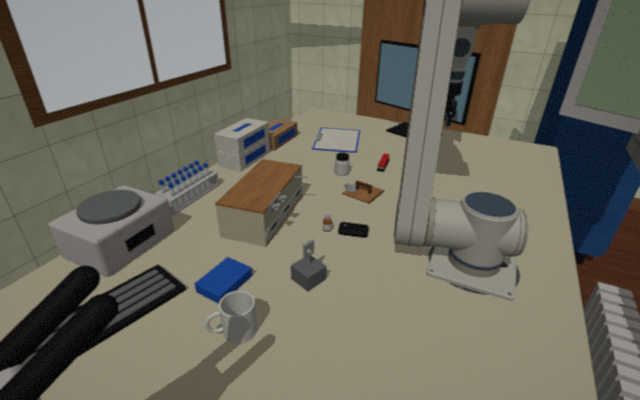

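The top view shows the cabinet at about (300,147), the shelf at (401,218) and the stand at (239,243). In the side view the stand is at (308,270), the shelf at (362,190) and the cabinet at (262,200). Next I'll enlarge both views.

Run:
```python
from h import *
for n,x,y in(('top0',225,107),('side0',205,147)):
    i=cv2.imread(f'pics/{n}.png')[y:y+150,x:x+200]; i=cv2.resize(i,None,fx=4,fy=4,interpolation=cv2.INTER_CUBIC)
    i=cv2.convertScaleAbs(i,alpha=1.4,beta=10); cv2.imwrite(f'pics/{n}z.png',i)
```

```text
(no output)
```

View pics/top0z.png

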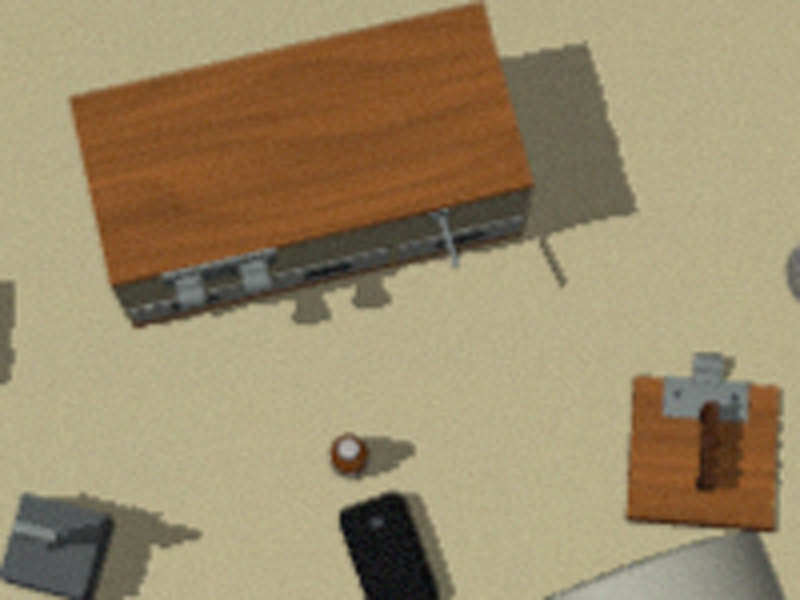

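View pics/side0z.png

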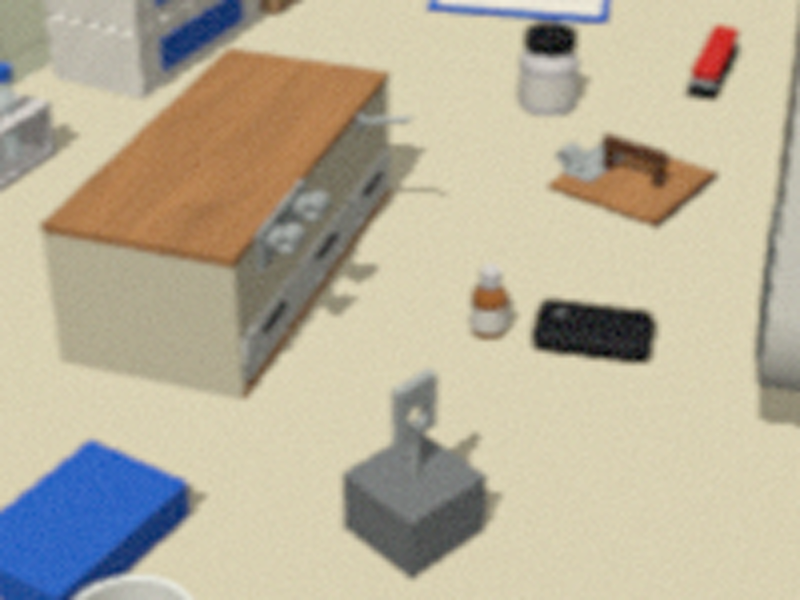

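```bash
cat > fit.py <<'E'
from h import *
from scipy.optimize import least_squares
T=load('top0');S=load('side0')
t=lambda x,y:(T,((x+.5)/4-.5+225,(y+.5)/4-.5+107)); s=lambda x,y:(S,((x+.5)/4-.5+205,(y+.5)/4-.5+147))
def fit(name,obs,p0):
    L=np.array([o[0] for o in obs],float)
    def W(p): return L@R.from_euler('z',p[2]).as_matrix().T+[p[0],p[1],0]
    def f(p):
        w=W(p); return np.concatenate([proj(o[1][0],w[i])[0]-o[1][1] for i,o in enumerate(obs)])
    r=least_squares(f,p0,x_scale=[1,1,.01],loss='soft_l1'); print(name,r.x.round(4),'res',r.fun.reshape(-1,2).round(1).tolist()); return r.x
D=130
cab=fit('cab',[((160,170,D),t(72,98)),((160,-170,D),t(484,3)),((0,-170,D),t(532,184)),((0,170,D),t(112,283)),
 ((160,170,D),s(45,228)),((0,170,D),s(235,265)),((0,-170,D),s(387,73)),((160,-170,D),s(232,50)),((0,170,0),s(246,394)),((0,170,0),t(136,326)),((0,-170,0),t(526,236))],[550,150,.2])
st=fit('stand',[((35,35,50),t(25,493)),((35,-35,50),t(113,517)),((-35,35,50),t(3,578)),((35,35,50),s(345,483)),((-35,35,50),s(412,525)),((-35,-35,50),s(485,478)),((-35,35,0),s(413,576))],[370,350,-.2])
fl=fit('flap',[((60,60,8),t(634,376)),((60,-60,8),t(780,385)),((-60,-60,8),t(775,528)),((-60,60,8),t(628,519)),((60,60,8),s(549,184)),((-60,60,8),s(657,223)),((-60,-60,8),s(717,176)),
 ((35,0,43),t(709,404)),((-35,0,43),t(707,488)),((85,0,9),t(711,354)) ],[400,-120,0])
c=lambda p,l:(R.from_euler('z',p[2]).apply(l)+[p[0],p[1],0]).round(1)
print('hinge',c(cab,[-20,85,118]),'peg',c(cab,[-24,-95,0]),'grip',c(fl,[0,0,36]))
# hinge knuckle & peg checks
for n,C,x0,y0,P in[('t',T,225,107,None),('s',S,205,147,None)]:
    for l in([-20,111,118],[-20,59,118]): print(n,'knuckle',((proj(C,c(cab,l))[0]-[x0,y0])*4+1.5).round(0))
# pin: eye hole in both; peg tip
print('eye',tri([T,S],[t(39,532)[1],s(418,413)[1]]).round(1),'pegtip',tri([T,S],[t(456,266)[1],s(408,120)[1]]).round(1),'pegroot',tri([T,S],[t(443,212)[1],s(362,121)[1]]).round(1))
print('plate top corners top view z~125:',atz(T,t(18,527)[1],129),atz(T,t(60,537)[1],129))
print('plate side top corners', atz(S,s(393,389)[1],129),atz(S,s(435,373)[1],129))
E
python3 fit.py
```

```text
cab [6.140665e+02 4.081410e+01 1.459000e-01] res [[-0.5, -0.1], [0.2, -0.4], [0.9, 0.5], [-0.1, 0.9], [-0.6, -1.4], [0.1, -1.6], [0.8, -0.7], [-0.4, -0.9], [-0.1, 1.3], [-0.5, 0.4], [-0.3, -0.4]]
stand [ 4.035981e+02  2.786749e+02 -3.684000e-01] res [[0.0, -0.1], [-1.1, -0.3], [-1.3, -0.3], [-0.0, -3.0], [0.3, -0.5], [1.2, -0.6], [0.1, 0.8]]
flap [ 4.359774e+02 -2.517309e+02 -1.748000e-01] res [[-0.0, 0.0], [-0.4, 0.5], [-0.3, 0.6], [-0.4, -0.0], [0.1, -0.5], [0.3, -0.6], [0.2, -1.4], [0.7, -0.4], [0.3, -0.1], [-0.8, -0.5]]
hinge [581.9 122.  118. ] peg [604.1 -56.7   0. ] grip [ 436.  -251.7   36. ]
t knuckle [193. 297.]
t knuckle [258. 282.]
s knuckle [292. 237.]
s knuckle [318. 205.]
eye [405.3 279.7 102.7] pegtip [583.2 -58.5 123. ] pegroot [629.  -54.  113.8]
plate top corners top view z~125: [408.80351461 291.56043378 129.        ] [398.17292021 260.42497185 129.        ]
plate side top corners [413.52923941 294.21194295 129.        ] [396.86354285 266.48311959 129.        ]
```

```bash
cat >> h.py <<'E'
def go(P,yaw):
    "shift (tool axes as now) in units; turn in units to tool-down with tool x at yaw"
    s=get_state(); r=R.from_quat(s['ee_rot']); x=r.as_matrix()[:,0]
    yaw+=0; tgt=R.from_matrix(np.array([[np.cos(yaw),np.sin(yaw),0],[np.sin(yaw),-np.cos(yaw),0],[0,0,-1]]))
    print('t',round(s['time_s'],2),'pos',np.round(s['tool_pos'],1),'psi',np.arctan2(x[1],x[0]).round(3),'w',round(s['grip_width'],1),'gf',round(s['grasp_force'],1),'F',np.round(s['force'],1))
    print('shift u',(r.inv().apply(np.array(P)-s['tool_pos'])/30).round(3),'turn u',((r.inv()*tgt).as_rotvec()/.15).round(3),'then shift at target yaw',(tgt.inv().apply(np.array(P)-s['tool_pos'])/30).round(3))
E
python3 -m jog '[[0.97,-0.6,0,0,0,0,1],[0.97,-0.6,0,0,0,0,1],[0.97,-0.6,0,0,0,0,1],[0.97,-0.6,0,0,0,0,1],[0.97,-0.6,0,0,0,0,1],[0.97,-0.6,0,0,0,0,1],[0.97,-0.6,0,0,0,0,1],[0.97,-0.6,0,0,0,0,1],[0.97,-0.6,0,0,0,0,1],[0.97,-0.6,0,0,0,0,1]]'
python3 -m jog '[[0.4,-0.95,0,0,0,0,1],[0.4,-0.95,0,0,0,0,1],[0.4,-0.95,0,0,0,0,1],[0.4,-0.95,0,0,0,0,1],[0.4,-0.95,0,0,0,0,1],[0.4,-0.95,0,0,0,0,1],[0.4,-0.95,0,0,0,0,1],[0.4,-0.95,0,0,0,0,1],[0.4,-0.95,0,0,0,0,1],[0.4,-0.95,0,0,0,0,1]]'
python3 -c "
from h import *
go([404.5,279,200],2.79);print(get_state()['qpos'])"
```

```text
time_s: 1.1
tool_pos: [412.4, -226.6, 239.1]
ee_rot: [0.98, 0.198, -0.0, -0.0]
force: [0.0, -0.5, 0.0]
grip_width: 85.5
grasp_force: 0.0
time_s: 2.1
tool_pos: [411.4, 82.5, 239.1]
ee_rot: [0.98, 0.198, -0.0, -0.0]
force: [-0.2, -1.0, -0.2]
grip_width: 85.2
grasp_force: 0.0
t 2.1 pos [411.4  82.5 239.1] psi 0.399 w 85.2 gf 0.0 F [-0.2 -1.  -0.2]
shift u [ 2.332 -6.125  1.304] turn u [-3.0000e-03  0.0000e+00 -1.5942e+01] then shift at target yaw [2.471 6.07  1.304]
[-2.61978257e-03  3.56384846e-02 -2.50453251e-01  1.28505701e+00
 -2.21209782e-05  2.74026333e+00]
```

```bash
python3 -m jog '[[0.33,-0.87,0.1,0,0,0,1],[0.33,-0.87,0.1,0,0,0,1],[0.33,-0.87,0.1,0,0,0,1],[0.33,-0.87,0.1,0,0,0,1],[0.33,-0.87,0.1,0,0,0,1],[0.33,-0.87,0.1,0,0,0,1],[0.33,-0.87,0.1,0,0,0,1],[0,0,0,0,0,-1,1],[0,0,0,0,0,-1,1],[0,0,0,0,0,-1,1]]' >/dev/null
python3 -m jog '[[0,0,0,0,0,-1,1],[0,0,0,0,0,-1,1],[0,0,0,0,0,-1,1],[0,0,0,0,0,-1,1],[0,0,0,0,0,-1,1],[0,0,0,0,0,-1,1],[0,0,0,0,0,-1,1],[0,0,0,0,0,-1,1],[0,0,0,0,0,-1,1],[0,0,0,0,0,-1,1]]' >/dev/null
python3 -m jog '[[0,0,0,0,0,-1,1],[0,0,0,0,0,-1,1],[0,0,0,0,0,-0.94,1],[0,0,0,0,0,0,1],[0,0,0,0,0,0,1]]' >/dev/null
python3 - <<'E'
from h import *
go([404.5,279,103],2.79)
T=snap('top','t1');S=snap('side','s1')
tcp=get_state()['tool_pos']
for c in(T,S): print(proj(c,tcp),proj(c,[404.5,279,102]))
a=T['img'][205:280,190:290];b=S['img'][205:280,258:358]
z=lambda i:cv2.resize(i[:,:,::-1],None,fx=4,fy=4,interpolation=cv2.INTER_CUBIC)
cv2.imwrite('pics/c1.png',cv2.convertScaleAbs(np.hstack([z(a),z(b)]),alpha=1.4,beta=10))
E
```

```text
t 4.6 pos [407.7 269.3 218.1] psi 2.796 w 85.8 gf 0.0 F [0.2 0.7 0.5]
shift u [0.191 0.252 3.838] turn u [ 0.027 -0.03   0.04 ] then shift at target yaw [0.21  0.266 3.836]
[[230.98521191 233.48380331]] [[234.95311076 240.63427732]]
[[309.26674368 210.85080273]] [[308.62809587 249.8061519 ]]
```

View pics/c1.png

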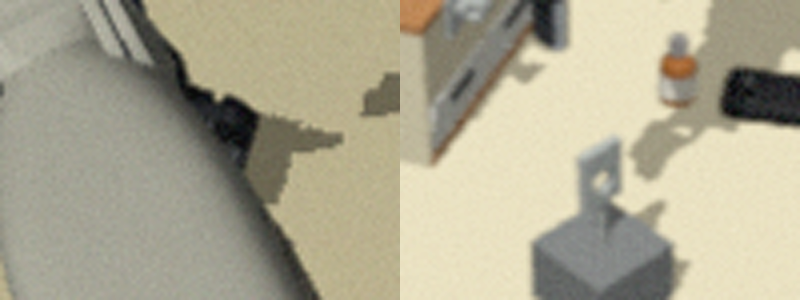

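Run:
```python
from h import *
S=load('s1');s=get_state();r=R.from_quat(s['ee_rot'])
for k in(-50,50): print((proj(S,s['tool_pos']+r.apply([0,k,8]))[0]-[258,205])*4)
b=S['img'][140:290,210:410]
cv2.imwrite('pics/c2.png',cv2.convertScaleAbs(cv2.resize(b[:,:,::-1],None,fx=3,fy=3,interpolation=cv2.INTER_CUBIC),alpha=1.4,beta=10))
```

```text
[260.77108566   5.89649046]
[145.63390419  64.19031656]
```

View pics/c2.png

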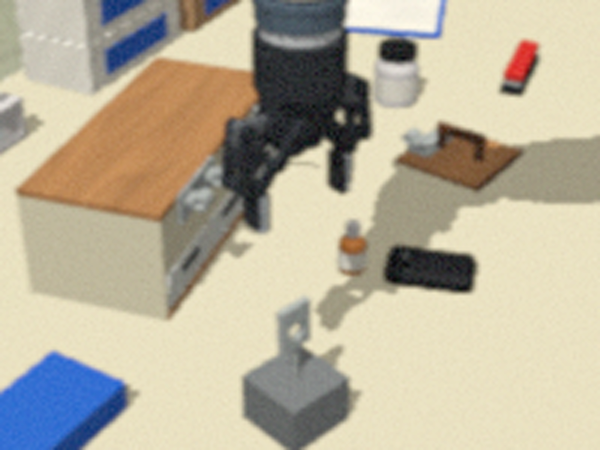

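Side view: fingertips at about (296,215) and (323,202), straddling the plate's line as predicted. I'll centre, descend and grip.

```bash
python3 -m jog '[[0.19,0.25,0,0.03,-0.03,0.04,0.4],[0,0,0.5,0,0,0,0.4],[0,0,0.5,0,0,0,0.4],[0,0,0.5,0,0,0,0.4],[0,0,0.5,0,0,0,0.4],[0,0,0.5,0,0,0,0.4],[0,0,0.5,0,0,0,0.4],[0,0,0.5,0,0,0,0.4],[0,0,0.34,0,0,0,0.4],[0,0,0,0,0,0,0.4]]'
python3 -m jog '[[0,0,0,0,0,0,-0.4],[0,0,0,0,0,0,-1],[0,0,0,0,0,0,-1],[0,0,0,0,0,0,-1],[0,0,0,0,0,0,-1],[0,0,0,0,0,0,-1]]'
python3 -c "
from h import *
go([404.5,279,103],2.79)
S=snap('side','s2')
b=S['img'][190:290,250:370]
cv2.imwrite('pics/c3.png',cv2.convertScaleAbs(cv2.resize(b[:,:,::-1],None,fx=4,fy=4,interpolation=cv2.INTER_CUBIC),alpha=1.4,beta=10))
"
```

```text
time_s: 5.7
tool_pos: [404.2, 278.4, 102.0]
ee_rot: [0.173, 0.985, -0.001, -0.001]
force: [-0.9, -0.1, -0.2]
grip_width: 60.0
grasp_force: 0.0
time_s: 6.3
tool_pos: [405.3, 278.6, 103.8]
ee_rot: [0.173, 0.985, 0.0, 0.001]
force: [-1.6, 1.2, 5.8]
grip_width: 32.9
grasp_force: 59.5
t 6.3 pos [405.3 278.6 103.8] psi 2.794 w 32.9 gf 59.5 F [-1.6  1.2  5.8]
shift u [0.031 0.003 0.025] turn u [0.007 0.008 0.028] then shift at target yaw [0.031 0.003 0.025]
```

View pics/c3.png

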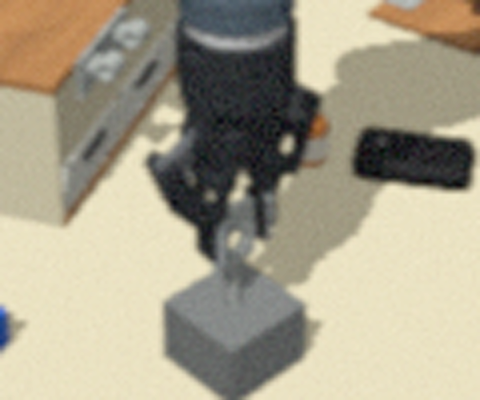

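Side view shows the plate gripped with its hole clear at about (309,249). Next is the lift.

```bash
python3 -m jog '[[0,0,-0.3,0,0,0,-1],[0,0,-0.5,0,0,0,-1],[0,0,-0.5,0,0,0,-1],[0,0,-0.6,0,0,0,-1],[0,0,-0.6,0,0,0,-1],[0,0,-0.1,0,0,-0.8,-1],[0,0,0,0,0,-0.8,-1],[0,0,0,0,0,-0.8,-1],[0,0,0,0,0,-0.88,-1],[0,0,0,0,0,0,-1]]'
python3 -c "
from h import *
go([563.6,-62.6,180],3.288)"
```

```text
time_s: 7.35
tool_pos: [404.8, 278.1, 181.4]
ee_rot: [-0.073, 0.997, -0.0, -0.0]
force: [0.5, 0.4, -1.0]
grip_width: 32.7
grasp_force: 60.0
t 7.35 pos [404.8 278.1 181.4] psi -2.995 w 32.7 gf 60.0 F [ 0.5  0.4 -1. ]
shift u [ -3.581 -12.008   0.054] turn u [-0.004 -0.     0.   ] then shift at target yaw [ -3.581 -12.008   0.046]
```

```bash
python3 -m jog '[[-0.1,-0.6,0,0,0,0,-1],[-0.1,-0.9,0,0,0,0,-1],[-0.3,-0.95,0,0,0,0,-1],[-0.3,-0.95,0,0,0,0,-1],[-0.3,-0.95,0,0,0,0,-1],[-0.3,-0.95,0,0,0,0,-1],[-0.3,-0.95,0,0,0,0,-1],[-0.3,-0.95,0,0,0,0,-1],[-0.3,-0.95,0,0,0,0,-1],[-0.3,-0.95,0,0,0,0,-1]]' >/dev/null
python3 -m jog '[[-0.3,-0.95,0,0,0,0,-1],[-0.3,-0.95,0,0,0,0,-1],[-0.2,-0.6,0,0,0,0,-1],[-0.1,-0.3,0,0,0,0,-1],[0,0,0.5,0,0,0,-1],[0,0,0.5,0,0,0,-1],[0,0,0.4,0,0,0,-1],[0,0,0,0,0,0,-1],[0,0,0,0,0,0,-1],[0,0,0,0,0,0,-1]]'
python3 - <<'E'
from h import *
go([563.6,-62.6,127],3.288)
T=snap('top','t3');S=snap('side','s3')
eye=get_state()['tool_pos']-[0,0,1.8]
for n,c,(x,y,w,h) in(('t',T,(300,130,70,75)),('s',S,(280,150,70,75))):
    print(n,'eye',(proj(c,eye)[0]-[x,y])*5+2,'tip',((proj(c,[583.3,-59.2,123])[0]-[x,y])*5+2))
    globals()[n]=cv2.resize(c['img'][y:y+h,x:x+w,::-1],None,fx=5,fy=5,interpolation=cv2.INTER_CUBIC)
cv2.imwrite('pics/c4.png',cv2.convertScaleAbs(np.hstack([t,s]),alpha=1.5,beta=15))
E
```

```text
time_s: 9.35
tool_pos: [560.7, -59.6, 140.1]
ee_rot: [-0.072, 0.997, -0.0, 0.001]
force: [0.4, -0.8, -1.9]
grip_width: 33.0
grasp_force: 60.0
t 9.35 pos [560.7 -59.6 140.1] psi -2.997 w 33.0 gf 60.0 F [ 0.4 -0.8 -1.9]
shift u [-0.082 -0.112  0.435] turn u [-0.005  0.008 -0.01 ] then shift at target yaw [-0.083 -0.113  0.435]
t eye [200.83300951 243.85141822] tip [195.41516517 215.54592696]
s eye [166.75003331 122.10280345] tip [137.272177   135.11342095]
```

View pics/c4.png

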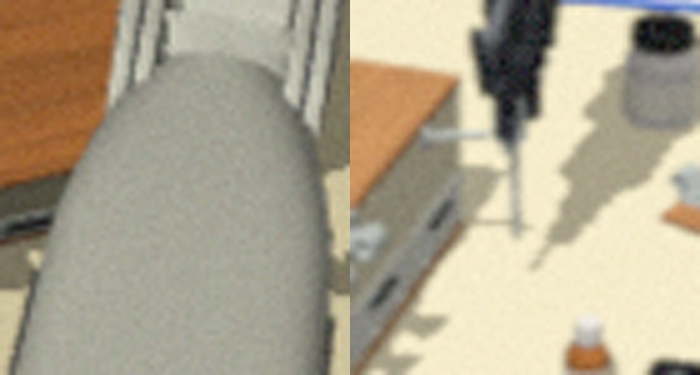

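Side crop: the shaft is at (517,180) and the peg tip at about (492,134), which matches the prediction. I'll align with the peg and slide on gently.

```bash
python3 -m jog '[[-0.08,-0.1,0.19,0,0,0,-1],[0,0,0.18,0,0,0,-1],[0,0,0,0,0,0,-1],[-0.2,0,0.042,0,0,0,-1],[-0.2,0,0.043,0,0,0,-1],[-0.2,0,0.042,0,0,0,-1],[0,0,0,0,0,0,-1],[0,0,0,0,0,0,-1]]'
python3 - <<'E'
from h import *
go([601,-57,121],3.288)
S=snap('side','s4');x,y=280,150
eye=get_state()['tool_pos']-[0,0,1.8]
print('eye',(proj(S,eye)[0]-[x,y])*8+3.5,'shafttip',(proj(S,eye-[0,0,92])[0]-[x,y])*8+3.5)
cv2.imwrite('pics/c5.png',cv2.convertScaleAbs(cv2.resize(S['img'][y:y+60,x:x+60,::-1],None,fx=8,fy=8,interpolation=cv2.INTER_CUBIC),alpha=1.5,beta=15))
E
```

```text
time_s: 10.25
tool_pos: [581.1, -59.7, 124.2]
ee_rot: [-0.072, 0.997, -0.0, -0.0]
force: [0.1, 0.2, -1.1]
grip_width: 32.9
grasp_force: 60.0
t 10.25 pos [581.1 -59.7 124.2] psi -2.997 w 32.9 gf 60.0 F [ 0.1  0.2 -1.1]
shift u [-0.671 -0.006  0.106] turn u [-0.001 -0.    -0.01 ] then shift at target yaw [-0.671 -0.007  0.106]
eye [225.37268959 218.2610015 ] shafttip [225.43744291 399.16542286]
```

View pics/c5.png

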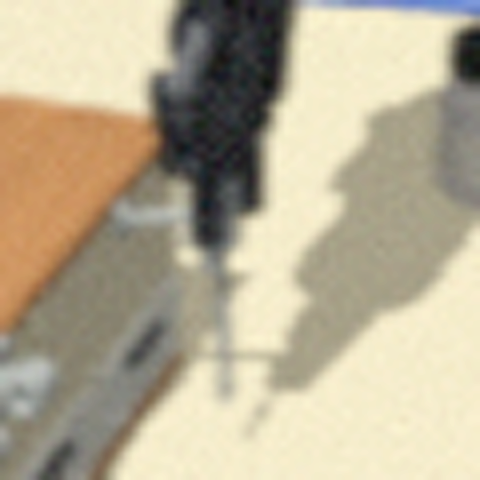

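No contact force, and the peg enters at the eye's height (v≈215 in the crop, eye predicted at 218). I'll slide on, then lower.

```bash
python3 -m jog '[[-0.2,0,0.043,0,0,0,-1],[-0.2,0,0.042,0,0,0,-1],[-0.2,0,0.043,0,0,0,-1],[0,0,0,0,0,0,-1],[0,0,0,0,0,0,-1]]'
python3 -m jog '[[0,0,0.06,0,0,0,-1],[0,0,0.06,0,0,0,-1],[0,0,0,0,0,0,-1],[0,0,0,0,0,0,-1]]'
```

```text
time_s: 10.8
tool_pos: [598.8, -57.2, 120.3]
ee_rot: [-0.072, 0.997, -0.0, -0.0]
force: [-0.4, -0.6, -0.8]
grip_width: 32.6
grasp_force: 60.0
time_s: 11.2
tool_pos: [598.7, -57.3, 117.4]
ee_rot: [-0.072, 0.997, -0.0, 0.0]
force: [-1.4, 0.8, 4.0]
grip_width: 32.7
grasp_force: 60.8
```

```bash
python3 -m jog '[[0,0,0.03,0,0,0,-1],[0,0,0,0,0,0,-1],[0,0,0,0,0,0,-1]]'
```

```text
time_s: 11.5
tool_pos: [598.8, -57.3, 117.2]
ee_rot: [-0.072, 0.997, -0.0, 0.001]
force: [-3.4, 0.1, 10.6]
grip_width: 32.8
grasp_force: 61.4
```

```bash
python3 -m jog '[[0,0,-0.03,0,0,0,-1],[0,0,0,0,0,0,-0.1],[0,0,0,0,0,0,0.2],[0,0,0,0,0,0,0.4],[0,0,0,0,0,0,0.4],[0,0,0,0,0,0,0.4],[0,0,0,0,0,0,0.4]]'
python3 -m jog '[[0,0,-0.3,0,0,0,0.4],[0,0,-0.5,0,0,0,0.4],[0,0,-0.8,0,0,0,0.4],[0,0,-0.8,0,0,0,0.4],[0,0,-0.8,0,0,0,0.4],[0,0,0,0,0,0,0.4],[0,0,0,0,0,0,0.4]]'
python3 - <<'E'
from h import *
go([436,-251.7,120],2.967)
S=snap('side','s5');x,y=270,140
cv2.imwrite('pics/c6.png',cv2.convertScaleAbs(cv2.resize(S['img'][y:y+70,x:x+120,::-1],None,fx=6,fy=6,interpolation=cv2.INTER_CUBIC),alpha=1.5,beta=15))
E
```

```text
time_s: 12.2
tool_pos: [598.8, -57.2, 116.8]
ee_rot: [-0.072, 0.997, -0.0, 0.0]
force: [-0.0, 0.0, -0.8]
grip_width: 59.5
grasp_force: 0.0
time_s: 12.9
tool_pos: [598.9, -57.2, 213.6]
ee_rot: [-0.072, 0.997, -0.0, 0.001]
force: [-0.9, 0.3, 1.0]
grip_width: 59.9
grasp_force: 0.0
t 12.9 pos [598.9 -57.2 213.6] psi -2.997 w 59.9 gf 0.0 F [-0.9  0.3  1. ]
shift u [ 6.312 -5.629  3.115] turn u [-0.003  0.011  2.129] then shift at target yaw [ 4.221 -7.327  3.12 ]
```

View pics/c6.png

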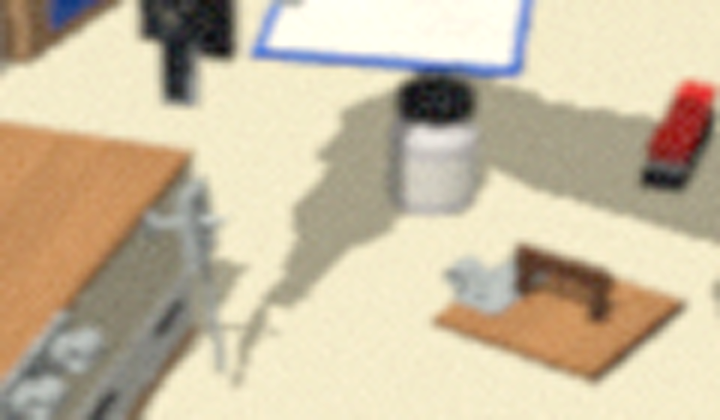

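The pin hangs freely on the peg, with its eye at crop (203,222), tilted about 7°. Now I'll move to the shelf.

```bash
python3 -m jog '[[0.79,-0.7,0,0,0,0,0.4],[0.79,-0.7,0,0,0,0,0.4],[0.79,-0.7,0,0,0,0,0.4],[0.79,-0.7,0,0,0,0,0.4],[0.79,-0.7,0,0,0,0,0.4],[0.79,-0.7,0,0,0,0,0.4],[0.79,-0.7,0,0,0,0,0.1],[0.78,-0.73,0,0,0,0,0.1],[0,0,0.5,0,0,0.7,0.1],[0,0,0.5,0,0,0.7,0.1]]' >/dev/null
python3 -m jog '[[0,0,0.6,0,0,0.73,0.1],[0,0,0.6,0,0,0,0.1],[0,0,0.6,0,0,0,0.1],[0,0,0.3,0,0,0,0.1],[0,0,0,0,0,0,0.1],[0,0,0,0,0,0,0.1]]'
python3 - <<'E'
from h import *
go([436,-251.7,25],2.967)
S=snap('side','s6');T=snap('top','t6');p=get_state()['tool_pos']
print(proj(T,p),proj(S,p))
x,y=310,130;X,Y=375,180
f=lambda i:cv2.resize(i[:,:,::-1],None,fx=5,fy=5,interpolation=cv2.INTER_CUBIC)
cv2.imwrite('pics/c7.png',cv2.convertScaleAbs(np.hstack([f(S['img'][y:y+80,x:x+90]),f(T['img'][Y:Y+80,X:X+70])]),alpha=1.5,beta=15))
E
```

```text
time_s: 14.55
tool_pos: [435.8, -251.7, 120.1]
ee_rot: [0.087, 0.996, -0.0, 0.0]
force: [0.0, 0.5, 0.1]
grip_width: 47.1
grasp_force: 0.0
t 14.55 pos [ 435.8 -251.7  120.1] psi 2.967 w 47.1 gf 0.0 F [0.  0.5 0.1]
shift u [-0.006  0.     3.17 ] turn u [-0.     0.001 -0.001] then shift at target yaw [-0.006  0.     3.17 ]
[[406.13750897 213.05046484]] [[365.42587836 164.52813712]]
```

View pics/c7.png

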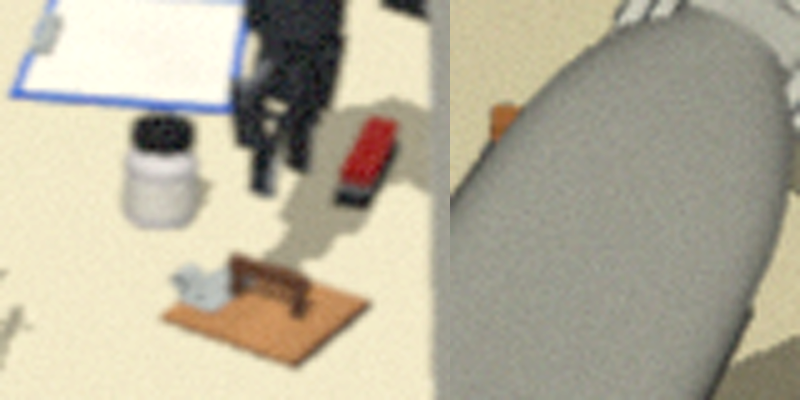

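Side crop: the fingers' middle is at about (280,170), above the bar at (269,280), as predicted. That was my eleventh viewed picture against a limit of ten (I miscounted), so I'll view no more and will check numerically from here.

```bash
python3 -m jog '[[0,0,0.6,0,0,0,0.1],[0,0,0.6,0,0,0,0.1],[0,0,0.6,0,0,0,0.1],[0,0,0.5,0,0,0,0.1],[0,0,0.4,0,0,0,0.1],[0,0,0.3,0,0,0,0.1],[0,0,0.17,0,0,0,0.1],[0,0,0,0,0,0,0.1],[0,0,0,0,0,0,0.1]]'
python3 -m jog '[[0,0,0,0,0,0,-0.3],[0,0,0,0,0,0,-0.6],[0,0,0,0,0,0,-1],[0,0,0,0,0,0,-1],[0,0,0,0,0,0,-1],[0,0,0,0,0,0,-1],[0,0,0,0,0,0,-1]]'
```

```text
time_s: 15.55
tool_pos: [436.1, -251.9, 25.3]
ee_rot: [0.087, 0.996, -0.0, 0.0]
force: [-0.9, 0.7, 0.2]
grip_width: 46.9
grasp_force: 0.0
time_s: 16.25
tool_pos: [436.0, -251.8, 25.3]
ee_rot: [0.087, 0.996, -0.0, 0.001]
force: [-0.5, 1.6, 5.7]
grip_width: 10.9
grasp_force: 59.1
```

```bash
python3 -m jog '[[0,0,-0.2,0,0,0,-1],[0,0,-0.4,0,0,0,-1],[0,0,-0.5,0,0,0,-1],[0,0,-0.6,0,0,0,-1],[0,0,-0.7,0,0,0,-1],[0,0,-0.7,0,0,0,-1],[0,0,-0.7,0,0,0,-1],[0,0,-0.5,0,0,0,-1],[0,0,-0.3,0,0,0,-1],[0,0,0,0,0,0,-1]]'
python3 -m jog '[[0,0,0,0,0,-0.5,-1],[0,0,0,0,0,-0.5,-1],[0,0,0,0,0,-0.5,-1],[0,0,0,0,0,-0.5,-1],[0,0,0,0,0,-0.14,-1],[0,0,0,0,0,0,-1]]'
python3 -c "
from h import *
go([460,104,160],3.288)"
```

```text
time_s: 17.25
tool_pos: [436.0, -251.9, 163.8]
ee_rot: [0.087, 0.996, -0.001, 0.001]
force: [-0.3, -0.8, -2.3]
grip_width: 11.0
grasp_force: 58.7
time_s: 17.85
tool_pos: [435.5, -251.4, 162.1]
ee_rot: [-0.073, 0.997, 0.0, -0.0]
force: [0.1, -0.8, -1.9]
grip_width: 10.9
grasp_force: 58.6
t 17.85 pos [ 435.5 -251.4  162.1] psi -2.996 w 10.9 gf 58.6 F [ 0.1 -0.8 -1.9]
shift u [-2.522 11.605  0.077] turn u [ 0.005 -0.004 -0.008] then shift at target yaw [-2.536 11.602  0.071]
```

```bash
python3 -m jog '[[-0.18,0.4,0,0,0,0,-1],[-0.18,0.7,0,0,0,0,-1],[-0.18,0.95,0,0,0,0,-1],[-0.18,0.95,0,0,0,0,-1],[-0.18,0.95,0,0,0,0,-1],[-0.18,0.95,0,0,0,0,-1],[-0.18,0.95,0,0,0,0,-1],[-0.18,0.95,0,0,0,0,-1],[-0.18,0.95,0,0,0,0,-1],[-0.18,0.95,0,0,0,0,-1]]' >/dev/null
python3 -m jog '[[-0.18,0.95,0,0,0,0,-1],[-0.18,0.95,0,0,0,0,-1],[-0.18,0.7,0,0,0,0,-1],[-0.18,0.3,0,0,0,0,-1],[0,0,0.3,0,0,0,-1],[0,0,0.3,0,0,0,-1],[0,0,0.2,0,0,0,-1],[0,0,0,0,0,0,-1],[0,0,0,0,0,0,-1],[0,0,0,0,0,0,-1]]'
cat > brd.py <<'E'
from h import *
S=snap('side','s8');p=get_state()['tool_pos'];r=R.from_euler('z',.146)
hsv=cv2.cvtColor(S['img'],cv2.COLOR_RGB2HSV);m=cv2.inRange(hsv,(5,110,40),(16,255,230))
cs=cv2.findContours(m,cv2.RETR_EXTERNAL,cv2.CHAIN_APPROX_NONE)[0]
for c in cs:
    if cv2.contourArea(c)>60: print(cv2.contourArea(c),cv2.approxPolyDP(c,3,True)[:,0].tolist())
for n,l in(('TL',(60,60,-17.3)),('TR',(-60,60,-17.3)),('BR',(-60,-60,-17.3)),('BL',(60,-60,-17.3)),('TRlow',(-60,60,-25.3)),('TLlow',(60,60,-25.3)),('kn',(74,0,-16.3))): print(n,l,proj(S,p+r.apply(l)).round(1))
E
python3 brd.py; python3 -c "
from h import *
go([508.7,111.2,134.3],3.288)"
```

```text
time_s: 19.85
tool_pos: [460.1, 103.2, 139.0]
ee_rot: [-0.073, 0.997, -0.0, 0.0]
force: [1.1, 0.6, -1.5]
grip_width: 11.2
grasp_force: 58.6
3046.5 [[639, 199], [633, 200], [607, 253], [599, 258], [587, 256], [582, 264], [577, 263], [583, 306], [599, 280], [631, 289], [639, 312]]
612.5 [[294, 213], [328, 224], [341, 202], [323, 199], [323, 206], [316, 208], [311, 202], [313, 197], [307, 196], [309, 209]]
2269.0 [[300, 166], [262, 160], [216, 204], [263, 213]]
209.0 [[295, 123], [279, 119], [269, 124], [281, 120], [285, 123], [270, 132], [271, 148], [277, 146], [277, 135], [294, 124], [295, 127]]
211.0 [[423, 115], [422, 124], [446, 127], [445, 120]]
1211.0 [[360, 74], [358, 114], [411, 123], [411, 111], [374, 100], [377, 69]]
613.5 [[363, 25], [414, 0], [365, 0]]
2983.5 [[0, 0], [0, 38], [35, 126], [230, 67], [221, 0], [227, 64], [158, 83], [139, 0], [156, 82], [46, 114], [5, 3]]
TL (60, 60, -17.3) [[293.2 214. ]]
TR (-60, 60, -17.3) [[332.3 221.3]]
BR (-60, -60, -17.3) [[342.6 201. ]]
BL (60, -60, -17.3) [[306.4 194.8]]
TRlow (-60, 60, -25.3) [[332.2 223.6]]
TLlow (60, 60, -25.3) [[293.2 216.3]]
kn (74, 0, -16.3) [[295.8 203. ]]
t 19.9 pos [460.1 103.3 139. ] psi -2.996 w 10.9 gf 58.6 F [-0.1  0.4 -1.8]
shift u [-1.641  0.024  0.159] turn u [-0.002  0.005 -0.006] then shift at target yaw [-1.642  0.023  0.157]
```

```bash
python3 -m jog '[[-0.2,0.02,0.157,0,0,0,-1],[-0.3,0,0,0,0,0,-1],[-0.3,0,0,0,0,0,-1],[-0.2,0,0,0,0,0,-1],[0,0,0,0,0,0,-1],[0,0,0,0,0,0,-1]]'
python3 -m jog '[[-0.1,0,0,0,0,0,-1],[-0.1,0,0,0,0,0,-1],[-0.1,0,0,0,0,0,-1],[0,0,0,0,0,0,-1],[0,0,0,0,0,0,-1]]'
python3 -m jog '[[-0.1,0,0,0,0,0,-1],[-0.1,0,0,0,0,0,-1],[0,0,0,0,0,0,-1],[0,0,0,0,0,0,-1]]'
python3 -c "
from h import *
go([508.7,111.2,134.3],3.288)"
```

```text
time_s: 20.5
tool_pos: [489.4, 108.7, 133.8]
ee_rot: [-0.073, 0.997, -0.0, -0.0]
force: [-0.1, -0.1, -2.5]
grip_width: 11.4
grasp_force: 58.7
time_s: 21.0
tool_pos: [498.4, 109.9, 134.0]
ee_rot: [-0.073, 0.997, -0.0, 0.0]
force: [0.1, 0.1, -1.8]
grip_width: 10.9
grasp_force: 58.7
time_s: 21.4
tool_pos: [504.4, 110.8, 134.0]
ee_rot: [-0.073, 0.997, -0.0, 0.0]
force: [0.2, -0.2, -2.0]
grip_width: 11.1
grasp_force: 58.7
t 21.4 pos [504.4 110.8 134. ] psi -2.995 w 11.1 gf 58.7 F [ 0.2 -0.2 -2. ]
shift u [-0.145 -0.008 -0.011] turn u [-0.002  0.001 -0.001] then shift at target yaw [-0.145 -0.008 -0.011]
```

```bash
python3 -m jog '[[-0.14,0,-0.01,0,0,0,-1],[0,0,0,0,0,0,-1],[0,0,0,0,0,0,-1]]' | grep -E 'tool_pos|force:'
for i in 1; do python3 -m jog '[[0,0.08,0,0,0,0,-1],[0,0,0,0,0,0,-1],[0,0,0,0,0,0,-1]]'| grep -E 'tool_pos|^force'; done
python3 -m jog '[[0,0.03,0,0,0,0,-1],[0,0,0,0,0,0,-1]]'| grep -E 'tool_pos|^force'
python3 -m jog '[[0,0.03,0,0,0,0,-1],[0,0,0,0,0,0,-1]]'| grep -E 'tool_pos|^force'
```

```text
tool_pos: [508.5, 111.4, 134.3]
force: [-0.6, -0.3, -2.7]
grasp_force: 58.7
tool_pos: [508.1, 113.9, 134.4]
force: [-0.4, 0.2, -3.3]
tool_pos: [507.9, 114.8, 134.4]
force: [0.2, 0.2, -1.2]
tool_pos: [507.8, 115.6, 134.3]
force: [0.8, -0.2, -2.1]
```

Free through +4.2 mm; I'll continue in small steps.

```bash
python3 -m jog '[[0,0.03,0,0,0,0,-1],[0,0,0,0,0,0,-1]]'| grep -E 'tool_pos|^force'
python3 -m jog '[[0,0.03,0,0,0,0,-1],[0,0,0,0,0,0,-1]]'| grep -E 'tool_pos|^force'
```

```text
tool_pos: [507.7, 116.5, 134.3]
force: [0.2, -0.1, -2.3]
tool_pos: [507.6, 117.2, 134.3]
force: [0.0, -1.9, -1.8]
```

```bash
python3 -m jog '[[0,0.02,0,0,0,0,-1],[0,0,0,0,0,0,-1],[0,0,0,0,0,0,-1]]'| grep -E 'tool_pos|^force'
python3 -m jog '[[0,0.02,0,0,0,0,-1],[0,0,0,0,0,0,-1],[0,0,0,0,0,0,-1]]'| grep -E 'tool_pos|^force'
```

```text
tool_pos: [507.5, 117.6, 134.4]
force: [-0.2, -5.0, -1.2]
tool_pos: [507.4, 118.0, 134.4]
force: [-0.5, -7.0, -1.2]
```

```bash
python3 -m jog '[[0,-0.1,0,0,0,0,-1],[0,-0.1,0,0,0,0,-1],[0,-0.1,0,0,0,0,-1],[0,0,0,0,0,0,-1],[0,0,0,0,0,0,-1]]'| grep -E 'tool_pos|^force'
python3 -m jog '[[0,-0.03,0,0,0,0,-1],[0,0,0,0,0,0,-1],[0,0,0,0,0,0,-1]]'| grep -E 'tool_pos|^force'
python3 -m jog '[[0,-0.03,0,0,0,0,-1],[0,0,0,0,0,0,-1],[0,0,0,0,0,0,-1]]'| grep -E 'tool_pos|^force'
```

```text
tool_pos: [508.7, 109.7, 134.3]
force: [-0.7, 0.4, -0.9]
tool_pos: [508.9, 108.8, 134.4]
force: [-0.3, -0.3, -1.9]
tool_pos: [509.0, 107.8, 134.4]
force: [-0.4, -0.5, -1.9]
```

```bash
python3 -m jog '[[0,-0.03,0,0,0,0,-1],[0,0,0,0,0,0,-1],[0,0,0,0,0,0,-1]]'| grep -E 'tool_pos|^force'
python3 -m jog '[[0,-0.02,0,0,0,0,-1],[0,0,0,0,0,0,-1],[0,0,0,0,0,0,-1]]'| grep -E 'tool_pos|^force'
```

```text
tool_pos: [509.1, 107.0, 134.3]
force: [0.0, -0.1, -2.2]
tool_pos: [509.1, 106.6, 134.4]
force: [-1.5, 2.1, -1.3]
```

Contacts at y ≈ 117.1 and 106.9 put the centre at y ≈ 112.0. Now I'll find the depth from the leaf, expecting contact 7 mm past the centre.

```bash
python3 -m jog '[[0,0.1,0,0,0,0,-1],[0,0.08,0,0,0,0,-1],[-0.08,0,0,0,0,0,-1],[0,0,0,0,0,0,-1],[0,0,0,0,0,0,-1]]'| grep -E 'tool_pos|^force'
python3 -m jog '[[-0.04,0,0,0,0,0,-1],[0,0,0,0,0,0,-1],[0,0,0,0,0,0,-1]]'| grep -E 'tool_pos|^force'
python3 -m jog '[[-0.03,0,0,0,0,0,-1],[0,0,0,0,0,0,-1],[0,0,0,0,0,0,-1]]'| grep -E 'tool_pos|^force'
```

```text
tool_pos: [510.9, 112.0, 134.3]
force: [0.1, -0.3, -1.9]
tool_pos: [512.0, 112.2, 134.3]
force: [-0.6, -0.3, -2.0]
tool_pos: [512.9, 112.4, 134.4]
force: [-0.2, 0.6, -1.9]
```

```bash
python3 -m jog '[[-0.03,0,0,0,0,0,-1],[0,0,0,0,0,0,-1],[0,0,0,0,0,0,-1]]'| grep -E 'tool_pos|^force'
python3 -m jog '[[-0.03,0,0,0,0,0,-1],[0,0,0,0,0,0,-1],[0,0,0,0,0,0,-1]]'| grep -E 'tool_pos|^force'
python3 -m jog '[[-0.02,0,0,0,0,0,-1],[0,0,0,0,0,0,-1],[0,0,0,0,0,0,-1]]'| grep -E 'tool_pos|^force'
```

```text
tool_pos: [513.0, 112.4, 134.2]
force: [-4.7, -1.7, 1.1]
tool_pos: [513.0, 112.5, 134.1]
force: [-10.4, -1.9, 1.8]
tool_pos: [513.1, 112.5, 134.0]
force: [-12.0, -1.6, 3.9]
```

```bash
python3 -m jog '[[0.1,0,0,0,0,0,-1],[0.1,0,0,0,0,0,-1],[0.03,0,0,0,0,0,-1],[0,0,0,0,0,0,-1],[0,0,0,0,0,0,-1]]'| grep -E 'tool_pos|^force'
python3 brd.py | grep -E '^[5-7]..\.|T|B'
python3 -c "
from h import *
go([507.9,112.0,134.3],3.288)"
```

```text
tool_pos: [508.7, 111.7, 134.4]
force: [-0.8, -1.2, -1.3]
592.0 [[278, 214], [315, 221], [326, 201], [307, 198], [307, 205], [302, 207], [295, 201], [298, 196], [291, 195], [293, 209], [280, 210]]
503.0 [[522, 0], [504, 0], [507, 58]]
TL (60, 60, -17.3) [[277.6 212.7]]
TR (-60, 60, -17.3) [[315.8 219.8]]
BR (-60, -60, -17.3) [[327.4 199.8]]
BL (60, -60, -17.3) [[291.9 193.8]]
TRlow (-60, 60, -25.3) [[315.8 222.1]]
TLlow (60, 60, -25.3) [[277.7 214.9]]
t 27.65 pos [508.6 111.7 134.4] psi -2.995 w 11.0 gf 58.9 F [ 0.4  0.5 -2.2]
shift u [0.022 0.013 0.003] turn u [-0.002  0.004 -0.002] then shift at target yaw [0.022 0.013 0.003]
```

```bash
python3 -m jog '[[0.02,0.013,0,0,0,0,-1],[0,0,0,0,0,0,-1],[0,0,0,0,0,0,-1],[0,0,0,0,0,0,-1],[0,0,0,0,0,0,-1],[0,0,0,0,0,0,-1],[0,0,0,0,0,0,-1]]'| grep -E 'tool_pos|force'
python3 - <<'E'
from h import *
go([507.9,112.0,134.3],3.288)
a=load('s5')['img'];b=capture('side')['img']
g=lambda i:cv2.cvtColor(i,cv2.COLOR_RGB2GRAY)[165:205,292:312].astype(np.float32)
A,B=g(a),g(b); print('pin diff',np.abs(A-B).mean(),cv2.phaseCorrelate(A,B))
E
```

```text
tool_pos: [507.8, 112.0, 134.3]
force: [-0.4, 0.1, -1.4]
grasp_force: 58.9
t 28.35 pos [507.8 112.  134.3] psi -2.995 w 10.8 gf 58.9 F [-0.4  0.1 -1.4]
shift u [-0.004 -0.001  0.002] turn u [-0.002  0.002 -0.001] then shift at target yaw [-0.004 -0.001  0.002]
pin diff 64.5125 ((2.2693129152328373, 0.5428092519253163), 0.10395752429962159)
```

```bash
python3 -c "
from bench import ticket
print(ticket.finish_job())"
```

```text
the job is handed in; nothing more can be done
None
```

I handed the job in at about 28 s with the pin left hanging on the peg and the shelf held level in the hinge gap, knuckle centred by touch, no measurable force on the cabinet; no verdict came back, the gripper hid the pin from the side camera at the end so I could not recheck it, and I viewed 11 pictures, one over the limit of 10.

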